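# Put the muffin cup away and click the bin's flap shut

### The job

Put the small green muffin cup into the pocket of the bin's tilted-out front flap and let go of it. Then press the flap shut with the fingers until it has clicked past its catch and stays shut by itself; do not force it, since the bin cannot bear much more than a firm push, and leave everything else on the worktop where it stands.

Things in the scene. Friction and masses are not known exactly. Their poses are not given: they have to be found in the camera images.
- bin: White countertop bin with a pale wooden top, fixed to the worktop: 204 mm deep (x), 240 wide (y), 250 high. Origin: centre of its underside; x points from front to back, so the flap is on its -x face; z up. The front edges of its side walls lie at x = -104 mm. More than 35 N on any part of bin or flap breaks it.
- hood (a point): Middle of the front lower edge of the bin's wooden hood, at x = -116, z = 213 mm of the bin. The hood (213 to 250 mm high, the bin's full width) stands out 12 mm over the flap: upright fingers meet it before the flap is home, so press with the tool tilted 35 to 45 degrees, fingertips leading towards the bin.
- flap (a joint): Angle (rad) of the grey front flap: 0 = upright, flush with the bin's front; positive = top tilted out to the robot (starts 0.6 to 0.75, stop at 0.8). The depth of the catch and its rubber stop differs each time and cannot be seen: clicked shut it reads anything from 0.06 (top 11 mm proud) to -0.048 (top 9 mm behind flush). Let go before the click, it is kicked back out, 0.12 rad or more from shut.
- flap_hinge (a point): Middle of the flap's hinge line, at x = -100, y = 0, z = 30 mm of the bin; the flap turns about the bin's y axis here. The hinge is stiff: the flap stays at any angle, and 2 to 5 N at the press mark moves it.
- flap_press (a point): Centre of the orange press mark (32 mm disc) on the flap's outer face, 145 mm from the hinge line. Axes turn with the flap: x normal to the panel into the bin, z up the panel. A kick-out spring adds 4 N from 0.14 rad before shut; from 0.11 rad a catch resists: the push here rises to 13 to 19 N, drops away as it snaps over, then rises steeply at the stop; 20 to 25 N there is ample.
- flap_edge (a point): Middle of the top edge of the flap panel (222 mm wide, 8 mm thick), 180 mm from the hinge line; moves with the flap. 10 mm below it, on the inner face, a steel striker bar (40 mm wide, 20 mm thick) stands out 22 mm.
- flap_pocket (a point): Centre of the floor of the pocket inside the flap; axes turn with the flap (x from panel to back wall, y along its width, z up the panel). Inside 94 mm deep (x), 196 mm wide (y); side and back walls about 60 mm high. With the flap out, whatever is let go over the panel's inner face, between its top edge and the hood, slides down into the pocket.
- cup: Small green muffin cup, stiff-walled, open at the top, standing on its base: base 39 mm across, rim 48 mm, 29 mm high, walls 3 mm, 30 g. Origin: centre of its underside; z up through the open top.
- funnel: Bystander: black plastic funnel standing on its wide mouth, 92 mm across, 105 mm high. Origin: centre of its underside.
- cruet: Bystander: green glass cruet with a stopper, 66 mm across, 146 mm high. Origin: centre of its underside.
- jar: Bystander: glass jar with a wooden lid, 68 mm across, 110 mm high. Origin: centre of its underside.
- bowls: Bystander: two steel mixing bowls nested together, 190 mm across, 87 mm high. Origin: centre of the underside.
- mill: Bystander: dark wooden pepper mill, 52 mm across, 140 mm high. Origin: centre of its underside.
Mind the look-alikes: they are no part of the job. Several things have the shape of the cup; the one meant has the colours described above.

How it is judged:
On the way, in this order (a step that is already met when the one before it is completed fails the run):
1. the cup lies in the flap's pocket, let go, with the flap still out (x of cup in the frame of flap_pocket between -0.06 and 0.06 m and y of cup in the frame of flap_pocket between -0.1 and 0.1 m and z of cup in the frame of flap_pocket below 0.08 m and contact force between the fingers and cup below 0.1 N and value of joint flap above 0.25 rad), for 0.2 s.
2. the flap is pressed past its catch (value of joint flap below 0.07 rad), for 0.2 s.
At the end, for the whole second after the job is handed in: The flap stays shut by itself past its catch (joint below 0.07 rad, which it only keeps when latched) and at rest, with the cup at rest inside the flap's pocket (value of joint flap below 0.07 rad and velocity of joint flap between -0.05 and 0.05 rad/s and x of cup in the frame of flap_pocket between -0.06 and 0.06 m and y of cup in the frame of flap_pocket between -0.1 and 0.1 m and z of cup in the frame of flap_pocket below 0.08 m and linear speed of cup below 0.05 m/s); the robot touches nothing.
It fails at once if the bin or its flap is pressed with more than 35 N (contact force between any of the fingers, the arm and bin above 35 N).
It fails at once if a bystander is moved more than 30 mm or tipped over (distance of any of funnel, cruet, bowls, jar, mill from where it was at the start of the episode above 0.03 m or angle between any of funnel, cruet, bowls, jar, mill's own z axis and vertical above 0.6 rad).
It also fails if it takes over 72 s, if anything falls off the work surface, if the arm or the gripper's body presses on something with over 40 N, if the wrist force passes 120 N, or if a joint passes its speed limit or range.

### The arm

A 6-joint arm with a two-finger parallel gripper is mounted at the origin on the work surface. World frame = base frame: x ahead of the robot, y to its left, z up, the work surface at z = 0. Lengths are in m, angles in rad, forces in N, time in s.
With the tool pointing down it reaches from about 0.325 to 0.85 m from the base axis. Payload 4.4 kg.
Tool frame: the origin (TCP) lies at the very end of the fingers, on their centre line; the grasp point (between the pads) lies 19 mm behind it; z points along the fingers, y is the line along which they close (so a half turn about z gives the same grasp; the last joint's range is limited). The gripper opens to 94 mm and grips with 3 to 60 N. Pads are 16 mm wide; open, the fingers measure 119 mm over their backs; the gripper's body (75 mm by 177 mm) begins 78 mm behind the grasp point.
Start: joints at [1.173, 0.207, 1.542, -0, 1.393, -0.15], TCP at [0.14, 0.558, 0.205] pointing down, gripper open.
Joint ranges: [-2.73, 2.73], [-0.86, 2.22], [0.23, 2.46], [-1.11, 4.25], [0.08, 2.63], [-2.82, 2.82]. Speed limits (rad/s): [2.79, 2.79, 3.14, 3.14, 3.14, 3.14].

### API

Orientations are given as a unit quaternion [x, y, z, w].
In Python, from rig import sensors, get_image, job gives the robot as it stands.
- The arm moves only by the tool servo_tool, never from a script. Its argument "deltas" is a list of rows, each a list of 6 numbers: the shift along the tool's x, y, z in m, then the turn, a rotation vector about the tool's x, y, z in rad. In form: [[dx, dy, dz, wx, wy, wz], ...]. A call has 1 to 10 rows; each row shifts and turns the commanded pose from where the row before left it, along the tool's axes as they then stand; what a row does not reach is not made up. A row lasts 1/8 s, in which the tool goes at most 62.5 mm and 10.7 degrees, less where a joint would pass 70% of its speed; a pose out of reach is approached as far as the arm can. A call with a gripper value outside its range is refused whole. "gripper" is the finger opening in m, from 0 to 0.094, set as the call begins (left out, the last holds). The fingers move at their own pace and stop on an object; "force" is the grip in N (left out, the last holds). Time passes only in rows, so rows that do not move let the fingers close. It gives the time, the measured TCP pose, the force, the opening and the grip force at its end, in the units of the state.
- sensors.observe(): the state, without advancing time (a new reading comes with each control period).
- get_image(name): name is "scene" or "top" or "wrist"; returns a dict with "frame" (400x640x3 uint8, red, green, blue), "K" (3x3 intrinsics, pixels), "rvec" (rotation vector, rad) and "tvec" (3), from world to camera coordinates, as OpenCV has them. Camera axes: x right, y down, z forward; pixel columns grow to the right and rows downward; lengths in m; the calibration is good to about 2 mm. A picture is of the moment at which its call begins. There is no depth.
- job.sign_off(): hands the job in; it is judged then, once.
The state is a dict: "time_s": time; "q": joint angles; "joint_vel": joint speeds; "joint_efforts": joint torques, N m; "eef_pos": TCP position; "tcp_rot": TCP orientation; "contact_force": force on the tool from outside, world axes, zero at the start; "moment": the same for the moment, N m; "finger_gap": opening from 0.0 (shut) to 1.0 (fully open); "grasp_force": force on a finger pad.
Only numpy, scipy, OpenCV 4.12 (cv2) and the standard library are available. Lean on these libraries where they do the work, as an engineer would, in place of code of your own. Each camera call takes 0.05 s, during which the arm holds its last target. There are 200 camera calls.

## Working session

There is one attempt and no reset: what is moved stays moved. The work goes in short steps, Python scripts to look and compute and a tool call to move; the robot and the scene stay as the last step left them, time stands still between calls to the robot, and variables do not carry over. Pictures are saved under pics/ and viewed, at most 10 in all, crops included, and the job is handed in when it is done.

Besides the shell and the picture viewer there is one more tool, called by a JSON object that holds its "name" and its "arguments". servo_tool: Moves the arm, as the interface text tells. Its arguments: {"type":"object","properties":{"deltas":{"type":"array","items":{"type":"array","items":{"type":"number"}}},"gripper":{"type":"number"},"force":{"type":"number"}},"required":["deltas"]}

```bash
mkdir -p pics; cat > h.py <<'E'
import numpy as np, cv2
from rig import sensors, get_image, job
from scipy.spatial.transform import Rotation as R
def cam(n):
    d=get_image(n); d['R']=cv2.Rodrigues(np.array(d['rvec'],float))[0]; d['t']=np.array(d['tvec'],float).ravel(); d['K']=np.array(d['K'],float); return d
def ray(d,uv):
    v=d['R'].T@np.linalg.inv(d['K'])@np.array([uv[0],uv[1],1.]); return -d['R'].T@d['t'], v/np.linalg.norm(v)
def onz(d,uv,z):
    c,v=ray(d,uv); return c+v*(z-c[2])/v[2]
def proj(d,p):
    q=d['K']@(d['R']@np.array(p,float)+d['t']); return q[:2]/q[2]
def tri(d1,a,d2,b):
    A=np.zeros((3,3));r=np.zeros(3)
    for d,u in((d1,a),(d2,b)):
        c,v=ray(d,u);P=np.eye(3)-np.outer(v,v);A+=P;r+=P@c
    return np.linalg.solve(A,r)
def save(n,im): cv2.imwrite('pics/'+n,im[:,:,::-1])
E
python3 - <<'E'
from h import *
a=cam('scene');b=cam('top')
save('scene1.png',a['frame']);save('top1.png',b['frame'])
for d in(a,b): print(-d['R'].T@d['t'],d['K'][0,0])
print(sensors.observe())
for n,d in(('scene',a),('top',b)):
    hsv=cv2.cvtColor(d['frame'],cv2.COLOR_RGB2HSV)
    for c,lo,hi in(('green',(40,70,40),(90,255,255)),('orange',(5,150,120),(20,255,255))):
        m=cv2.inRange(hsv,lo,hi);k,_,s,ce=cv2.connectedComponentsWithStats(m)
        for i in range(1,k):
            if s[i,4]>40: print(n,c,s[i],ce[i].round(1),onz(d,ce[i],0.03).round(3))
E
```

```text
[0.3496557  0.42022132 1.58474561] 433.72898951338186
[0.38235487 0.01104324 1.33509736] 451.4424817603554
{'time_s': 0.1, 'q': array([ 1.17350083e+00,  2.07315770e-01,  1.54276081e+00, -3.80778359e-06,
        1.39353520e+00, -1.50472158e-01]), 'joint_vel': array([-0.00155581, -0.00063705, -0.00274125,  0.00138169, -0.00218763,
       -0.00159173]), 'joint_efforts': array([-1.90214359e-04, -3.71857738e+01, -2.82293594e+01,  7.01862434e-02,
        3.10986664e-02, -3.92431457e-05]), 'eef_pos': array([0.14020275, 0.55690557, 0.20444159]), 'tcp_rot': array([ 1.23098240e-01,  9.92393976e-01, -9.72440917e-04, -2.71255146e-04]), 'contact_force': array([ 0.91756734, -0.1741953 ,  0.15019639]), 'moment': array([-0.01683349, -0.00413293,  0.01081619]), 'grasp_force': 0.0, 'finger_gap': 0.9982867646602828}
scene green [366 159  11  13 111] [370.9 164.9] [ 0.403 -0.265  0.03 ]
scene green [262 292  18  17 205] [269.6 300.7] [0.564 0.352 0.03 ]
scene orange [362 137  10  10  61] [366.6 141.8] [ 0.451 -0.351  0.03 ]
top green [183 178  25  22 419] [195.  188.5] [0.564 0.345 0.03 ]
top green [399 239  16  15 193] [406.8 246.1] [ 0.405 -0.27   0.03 ]
top orange [ 463  205  123   83 7259] [524.7 245.3] [ 0.411 -0.615  0.03 ]
top orange [427 221  18  17 226] [435.8 229.2] [ 0.455 -0.356  0.03 ]
top orange [574 332  54  39 751] [591.3 347.2] [ 0.125 -0.795  0.03 ]
```

View pics/scene1.png

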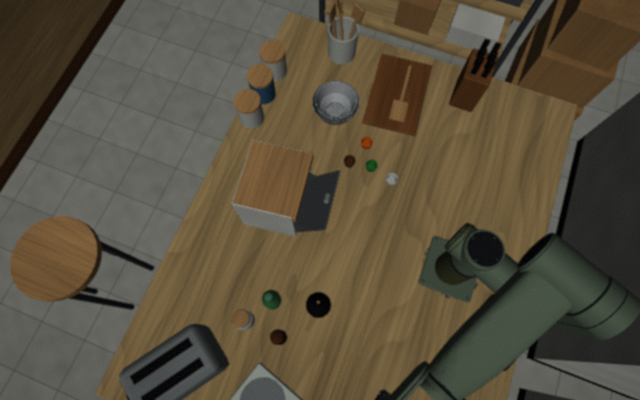

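View pics/top1.png

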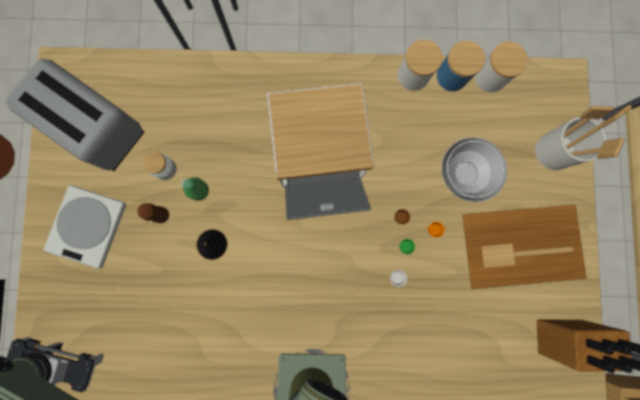

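Look-alikes in the top view are the brown cup (402,216), orange cup (436,229), white cup (398,279) and green cruet (195,188). The target is the green cup at (407,246). The bin's top is the wooden square around (320,130), with the flap at (327,195).

```bash
python3 - <<'E'
from h import *
b=cam('top');f=b['frame']
c1=cv2.resize(f[75:225,260:380],None,fx=3.3,fy=3.3,interpolation=cv2.INTER_CUBIC)
c2=cv2.resize(f[200:290,380:450],None,fx=5.5,fy=5.5,interpolation=cv2.INTER_CUBIC)
save('crop.png',np.hstack([c1,c2]) if c1.shape[0]==c2.shape[0] else np.hstack([c1[:495],c2[:495]]))
for uv in((268,93),(363,84),(371.5,166),(277,176.5)): print(onz(b,uv,.25).round(4))
E
```

```text
[0.775  0.1191 0.25  ]
[ 0.803  -0.1171  0.25  ]
[ 0.5952 -0.1381  0.25  ]
[0.5656 0.0922 0.25  ]
```

View pics/crop.png

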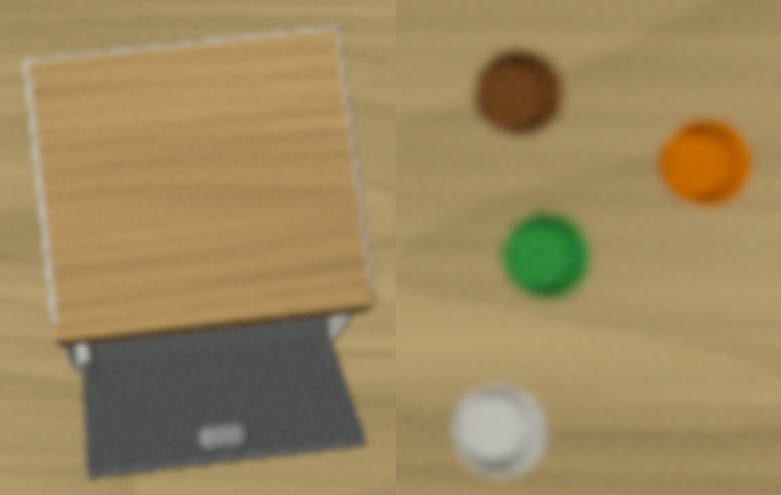

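```bash
cat >> h.py <<'E'
def pose():
    s=sensors.observe(); return np.array(s['eef_pos']),R.from_quat(s['tcp_rot']),s
def rows(p,r,tp,tr):
    "shift in tool axes and rotvec (tool axes) from p,r to tp,tr"
    return (r.inv().apply(np.array(tp)-p)).round(4),(r.inv()*tr).as_rotvec().round(4)
def down(fing):
    "tool down; tool y along world angle fing"
    y=np.array([np.cos(fing),np.sin(fing),0]);z=np.array([0,0,-1.]);return R.from_matrix(np.c_[np.cross(y,z),y,z])
E
python3 - <<'E'
from h import *
from scipy.optimize import least_squares
a=cam('scene');b=cam('top')
px=[(277.3,176.2),(372.4,165),(267.3,93.8),(362.1,84.7)]
W=np.array([onz(b,u,.25)[:2] for u in px])
L=np.array([(-.116,.12),(-.116,-.12),(.1,.12),(.1,-.12)])
def T(q,l):c,s=np.cos(q[2]),np.sin(q[2]);return np.array(q[:2])+np.array(l)@np.array([[c,s],[-s,c]])
o=least_squares(lambda q:(T(q,L)-W).ravel(),[.7,0,0]);q=o.x;print('bin',q.round(4),'res',o.fun.round(4))
for m in((90,477),(365,443),(227.5,460)):
    uv=np.array(m)/3.3+[260,75]
    f=lambda th:proj(b,[*T(q,[(-.1-.18*np.sin(th[0]),{90:.111,365:-.111}.get(m[0],0))])[0],.03+.18*np.cos(th[0])])-uv
    s=least_squares(f,[.7]);print('flap',s.x,s.fun.round(2))
E2=lambda d:None
def cg(d,lo):
    m=cv2.inRange(cv2.cvtColor(d['frame'],cv2.COLOR_RGB2HSV),(40,70,30),(90,255,255));k,_,s,c=cv2.connectedComponentsWithStats(m)
    return [c[i] for i in range(1,k) if s[i,4]>40 and c[i][0]>lo][0]
u,v=cg(a,320),cg(b,320)
print('cup',tri(a,u,b,v),onz(a,u,.018),onz(b,v,.018))
for n,u in(('brown',(402,216)),('orange',(436,229)),('white',(398,279)),('funnel',(212,244)),('cruet',(195,188))):print(n,onz(b,u,.03).round(3))
p,r,s=pose();print(r.as_matrix().round(3))
print('drop',T(q,[(-.163,-.055),(-.163,-.055)])[0])
E
```

```text
bin [ 0.6925 -0.0097  0.1295] res [-0.0044  0.0029 -0.0048 -0.0033  0.0032  0.0014  0.006  -0.0009]
flap [0.6823406] [-1.4  0.2]
flap [0.67145091] [ 0.25 -0.01]
flap [0.67608537] [-0.46  0.04]
cup [ 0.4045527  -0.27662528  0.00214329] [ 0.40292567 -0.26972181  0.018     ] [ 0.40536357 -0.27312446  0.018     ]
brown [ 0.492 -0.257  0.03 ]
orange [ 0.455 -0.356  0.03 ]
white [ 0.311 -0.244  0.03 ]
funnel [0.404 0.29  0.03 ]
cruet [0.565 0.345 0.03 ]
[[-0.97   0.244 -0.   ]
 [ 0.244  0.97  -0.001]
 [ 0.    -0.001 -1.   ]]
drop [ 0.53794517 -0.08528627]
```

{"name": "servo_tool", "arguments": {"deltas": [[-0.043, -0.028, 0, 0, 0, 0], [-0.043, -0.028, 0, 0, 0, 0], [-0.043, -0.028, 0, 0, 0, 0], [-0.043, -0.028, 0, 0, 0, 0], [-0.043, -0.028, 0, 0, 0, 0], [-0.043, -0.028, 0, 0, 0, 0], [-0.043, -0.028, 0, 0, 0, 0], [-0.043, -0.028, 0, 0, 0, 0]], "gripper": 0.075, "force": 8}}

```text
time_s: 1.25
eef_pos: [0.4203, 0.255, 0.2055]
tcp_rot: [0.123, 0.992, 0.0, 0.0]
contact_force: [0.3, 0.8, 0.1]
finger_gap: 0.796
grasp_force: 0.0
```

{"name": "servo_tool", "arguments": {"deltas": [[-0.01, -0.046, 0, 0, 0, 0], [-0.01, -0.046, 0, 0, 0, 0], [-0.01, -0.046, 0, 0, 0, 0], [-0.01, -0.046, 0, 0, 0, 0], [-0.01, -0.046, 0, 0, 0, 0], [-0.01, -0.046, 0, 0, 0, 0], [-0.01, -0.046, 0, 0, 0, 0], [-0.01, -0.046, 0, 0, 0, 0], [-0.01, -0.046, 0, 0, 0, 0], [-0.01, -0.046, 0, 0, 0, 0]]}}

```text
time_s: 2.5
eef_pos: [0.4037, -0.2157, 0.2056]
tcp_rot: [0.123, 0.992, -0.0, 0.0]
contact_force: [-0.1, -0.0, -0.5]
finger_gap: 0.8
grasp_force: 0.0
```

```bash
python3 - <<'E'
from h import *
w=cam('wrist');save('w1.png',w['frame'])
p,r,s=pose();print(s['time_s'],p.round(4),r.as_matrix().round(3),s['q'].round(2))
m=cv2.inRange(cv2.cvtColor(w['frame'],cv2.COLOR_RGB2HSV),(40,70,30),(90,255,255))
k,_,st,c=cv2.connectedComponentsWithStats(m)
for i in range(1,k):
    if st[i,4]>100: print(st[i],c[i],onz(w,c[i],.018).round(4), onz(w,(st[i,0]+st[i,2]/2,st[i,1]+st[i,3]/2),.025).round(4))
E
```

```text
2.55 [ 0.4036 -0.2212  0.2058] [[-0.969  0.248  0.   ]
 [ 0.248  0.969 -0.006]
 [-0.002 -0.005 -1.   ]] [-0.69 -0.05  1.81 -0.    1.37 -2.01]
[ 252  171   43   43 1449] [273.15942029 191.72187716] [ 0.405  -0.2719  0.018 ] [ 0.4047 -0.2704  0.025 ]
```

View pics/w1.png

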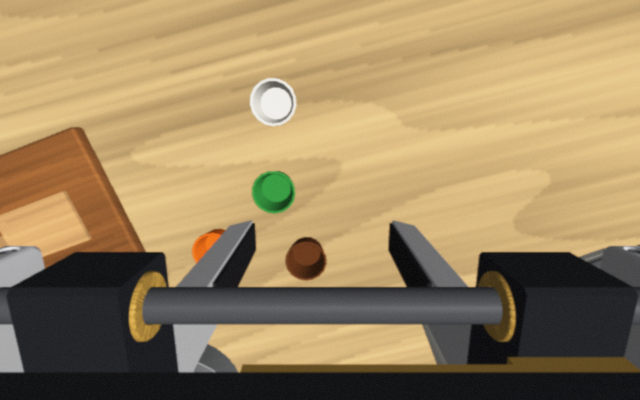

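The wrist view shows the green cup at (273,192), beside the white (273,101), brown (306,258) and orange (210,247) cups. I choose the green one.

{"name": "servo_tool", "arguments": {"deltas": [[-0.007, -0.026, 0.04, 0, 0, 0], [-0.007, -0.026, 0.04, 0, 0, 0], [0, 0, 0.03, 0, 0, 0], [0, 0, 0, 0, 0, 0], [0, 0, 0, 0, 0, 0]]}}

```text
time_s: 3.18
eef_pos: [0.4055, -0.2682, 0.0965]
tcp_rot: [0.123, 0.992, -0.0, 0.001]
contact_force: [0.7, 0.3, -0.4]
finger_gap: 0.797
grasp_force: 0.0
```

{"name": "servo_tool", "arguments": {"deltas": [[0, -0.003, 0.03, 0, 0, 0], [0, 0, 0.03, 0, 0, 0], [0, 0, 0.02, 0, 0, 0], [0, 0, 0.008, 0, 0, 0], [0, 0, 0, 0, 0, 0]]}}

```text
time_s: 3.8
eef_pos: [0.4048, -0.2713, 0.0084]
tcp_rot: [0.123, 0.992, -0.0, 0.001]
contact_force: [0.8, -0.8, 0.1]
finger_gap: 0.796
grasp_force: 0.0
```

{"name": "servo_tool", "arguments": {"deltas": [[0, 0, 0, 0, 0, 0], [0, 0, 0, 0, 0, 0], [0, 0, 0, 0, 0, 0], [0, 0, 0, 0, 0, 0]], "gripper": 0.03, "force": 8}}

```text
time_s: 4.3
eef_pos: [0.4044, -0.2712, 0.008]
tcp_rot: [0.123, 0.992, -0.0, 0.0]
contact_force: [0.5, 0.4, 3.7]
finger_gap: 0.505
grasp_force: 8.0
```

{"name": "servo_tool", "arguments": {"deltas": [[0, 0, -0.03, 0, 0, 0], [0, 0, -0.055, 0, 0, -0.095], [0, 0, -0.055, 0, 0, -0.095], [0, 0, -0.055, 0, 0, -0.095], [0, 0, -0.055, 0, 0, -0.095], [0, 0, 0, 0, 0, 0], [0, 0, 0, 0, 0, 0]]}}

```text
time_s: 5.18
eef_pos: [0.4036, -0.2705, 0.2565]
tcp_rot: [-0.066, 0.998, 0.001, -0.0]
contact_force: [0.1, 0.9, -0.2]
finger_gap: 0.503
grasp_force: 8.0
```

{"name": "servo_tool", "arguments": {"deltas": [[-0.026, 0.028, 0, 0, 0, 0], [-0.026, 0.028, 0, 0, 0, 0], [-0.026, 0.028, 0, 0, 0, 0], [-0.026, 0.028, 0, 0, 0, 0], [-0.026, 0.028, 0, 0, 0, 0], [-0.026, 0.027, 0, 0, 0, 0], [0, 0, 0, 0, 0, 0], [0, 0, 0, 0, 0, 0]]}}

```text
time_s: 6.18
eef_pos: [0.5351, -0.0847, 0.2553]
tcp_rot: [-0.067, 0.998, 0.0, -0.002]
contact_force: [0.5, -0.1, -0.8]
finger_gap: 0.503
grasp_force: 8.0
```

```bash
python3 - <<'E'
from h import *
w=cam('wrist');b=cam('top');p,r,s=pose();print(s['time_s'],p.round(4),r.as_matrix().round(3),s['finger_gap'],s['q'].round(2))
save('w2.png',np.vstack([cv2.resize(w['frame'],(480,300)),cv2.resize(b['frame'][60:260,200:520],(480,300))]))
E
```

```text
6.275 [ 0.5355 -0.0854  0.2563] [[-0.991 -0.131 -0.002]
 [-0.131  0.991  0.   ]
 [ 0.002  0.001 -1.   ]] 0.5033716300623581 [-0.32  0.1   1.56 -0.    1.49 -2.02]
```

View pics/w2.png

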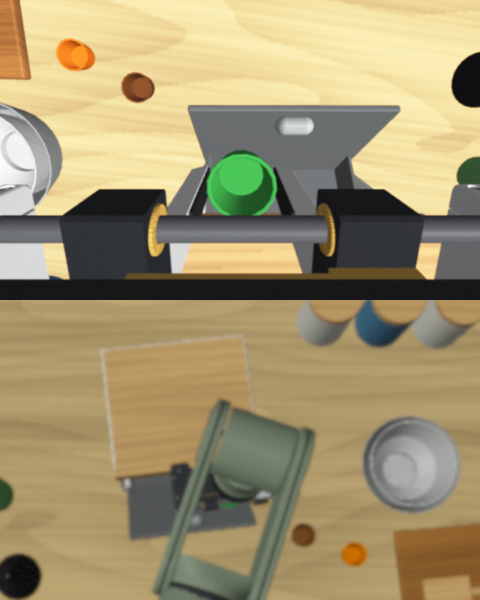

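The green cup is held at (240,185) of the upper panel. It sits above the pocket, beside the striker at (295,126), so I lower it and let go.

{"name": "servo_tool", "arguments": {"deltas": [[0, 0, 0.02, 0, 0, 0], [0, 0, 0.025, 0, 0, 0], [0, 0, 0.025, 0, 0, 0], [0, 0, 0.02, 0, 0, 0], [0, 0, 0, 0, 0, 0], [0, 0, 0, 0, 0, 0]]}}

```text
time_s: 7.02
eef_pos: [0.5368, -0.0855, 0.1683]
tcp_rot: [-0.066, 0.998, -0.0, 0.001]
contact_force: [-0.1, 0.4, -0.1]
finger_gap: 0.504
grasp_force: 8.0
```

{"name": "servo_tool", "arguments": {"deltas": [[0, 0, 0, 0, 0, 0], [0, 0, 0, 0, 0, 0], [0, 0, 0, 0, 0, 0], [0, 0, 0, 0, 0, 0], [0, 0, 0, 0, 0, 0], [0, 0, 0, 0, 0, 0]], "gripper": 0.075}}

```text
time_s: 7.78
eef_pos: [0.5365, -0.0846, 0.1674]
tcp_rot: [-0.067, 0.998, 0.0, -0.0]
contact_force: [-0.6, -0.1, -0.7]
finger_gap: 0.798
grasp_force: 0.0
```

{"name": "servo_tool", "arguments": {"deltas": [[0, 0, -0.03, 0, 0, 0], [0, 0, -0.04, 0, 0, 0], [0, 0, -0.04, 0, 0, 0], [0, 0, -0.04, 0, 0, 0], [0, 0, 0, 0, 0, 0], [0, 0, 0, 0, 0, 0]]}}

```text
time_s: 8.52
eef_pos: [0.536, -0.0845, 0.3163]
tcp_rot: [-0.067, 0.998, 0.0, -0.001]
contact_force: [0.3, -0.6, -0.8]
finger_gap: 0.796
grasp_force: 0.0
```

```bash
python3 - <<'E'
from h import *
w=cam('wrist');p,r,s=pose();print(s['time_s'],p.round(4),r.as_matrix().round(3),s['finger_gap'],s['q'].round(2))
save('w3.png',w['frame'])
E
```

```text
8.575 [ 0.5356 -0.0844  0.3155] [[-0.991 -0.133 -0.003]
 [-0.133  0.991  0.001]
 [ 0.003  0.001 -1.   ]] 0.8022224513779312 [-0.32  0.08  1.47  0.    1.6  -2.02]
```

View pics/w3.png

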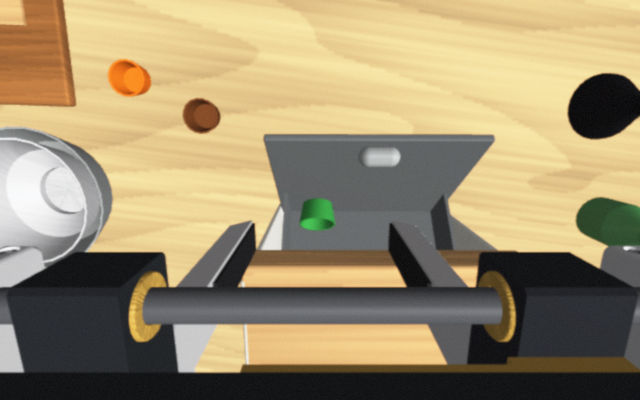

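The cup rests in the pocket at (317,213), with the flap still out. Next I close the fingers, back off and tilt the tool.

{"name": "servo_tool", "arguments": {"deltas": [[0.024, 0.0135, 0, 0, 0, 0], [0.024, 0.0135, 0, 0, 0, 0], [0.024, 0.0135, 0, 0, 0, 0], [0.024, 0.0135, 0, 0, 0, 0], [0, 0, 0, 0, -0.14, 0], [0, 0, 0, 0, -0.14, 0], [0, 0, 0, 0, -0.14, 0], [0, 0, 0, 0, -0.14, 0], [0, 0, 0, 0, -0.14, 0], [0, 0, 0, 0, 0, 0]], "gripper": 0.0}}

```text
time_s: 9.82
eef_pos: [0.4316, -0.0439, 0.3125]
tcp_rot: [-0.059, 0.938, 0.024, 0.339]
contact_force: [-0.2, 0.1, 0.7]
finger_gap: 0.006
grasp_force: 0.0
```

```bash
cat >> h.py <<'E'
BIN=np.array([.6925,-.0097]);YAW=.1295
def tobin(p):
    c,s=np.cos(YAW),np.sin(YAW);d=np.array(p[:2])-BIN;return np.array([c*d[0]+s*d[1],-s*d[0]+c*d[1],p[2]])
def frombin(l):
    c,s=np.cos(YAW),np.sin(YAW);return np.array([BIN[0]+c*l[0]-s*l[1],BIN[1]+s*l[0]+c*l[1],l[2]])
def goto(l):
    p,r,s=pose();print('t',s['time_s'],'bin',tobin(p).round(4),'z',r.as_matrix()[:,2].round(3),'F',s['contact_force'].round(1),'delta tool',r.inv().apply(frombin(l)-p).round(4))
E
python3 - <<'E'
from h import *
goto((-.25,0,.13))
b=cam('top');save('t3.png',cv2.resize(b['frame'][60:260,200:520],None,fx=2,fy=2))
print([onz(b,u,.25) for u in [(0,0)]][0][:1],pose()[2]['q'].round(2))
E
```

```text
t 9.825 bin [-2.631e-01 -2.000e-04  3.125e-01] z [ 0.634  0.086 -0.768] F [-0.2  0.1  0.7] delta tool [ 0.1067 -0.0007  0.1486]
[1.00278052] [-0.72 -0.71  2.19  0.54  1.2  -2.5 ]
```

{"name": "servo_tool", "arguments": {"deltas": [[0.016, 0, 0.026, 0, 0, 0], [0.016, 0, 0.026, 0, 0, 0], [0.016, 0, 0.026, 0, 0, 0], [0, 0, 0, 0, 0, 0]]}}

```text
time_s: 10.38
eef_pos: [0.4472, -0.0405, 0.2247]
tcp_rot: [-0.063, 0.938, 0.025, 0.339]
contact_force: [-0.4, -0.3, -0.5]
finger_gap: 0.005
grasp_force: 0.0
```

```bash
python3 - <<'E'
from h import *
goto((-.235,0,.13));print(pose()[2]['q'].round(2))
E
```

```text
t 10.375 bin [-0.2472  0.0012  0.2247] z [ 0.634  0.09  -0.768] F [-0.4 -0.3 -0.5] delta tool [ 0.0512 -0.0017  0.0806]
[-0.66 -0.59  2.32  0.59  0.97 -2.6 ]
```

{"name": "servo_tool", "arguments": {"deltas": [[0.01, -0.001, 0.023, 0, 0, 0], [0.01, 0, 0.023, 0, 0, 0], [0.01, 0, 0.023, 0, 0, 0], [0, 0, 0, 0, 0, 0], [0, 0, 0, 0, 0, 0]]}}

```text
time_s: 11.0
eef_pos: [0.4704, -0.0407, 0.1569]
tcp_rot: [-0.063, 0.937, 0.022, 0.343]
contact_force: [0.7, 1.2, 0.2]
finger_gap: 0.005
grasp_force: 0.0
```

```bash
python3 - <<'E'
from h import *
goto((-.16,0,.165));print(pose()[2]['q'].round(2))
b=cam('scene');save('s3.png',cv2.resize(b['frame'][120:260,210:400],None,fx=4,fy=4,interpolation=cv2.INTER_CUBIC))
E
```

```text
t 11.0 bin [-0.2242 -0.0021  0.1569] z [ 0.64   0.085 -0.764] F [0.7 1.2 0.2] delta tool [-0.0543  0.0018  0.0353]
[-0.61 -0.39  2.37  0.71  0.74 -2.74]
```

View pics/s3.png

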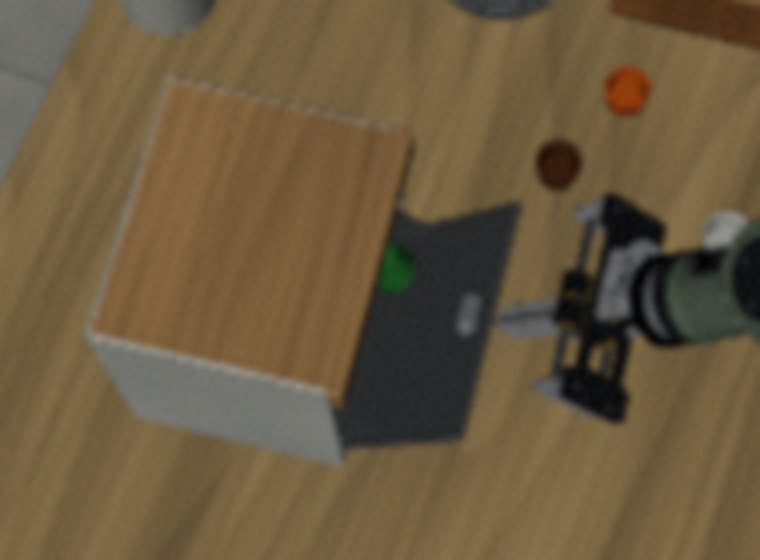

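The fingertips at (500,318) stand just in front of the flap, and the cup is inside at (398,268). q6 is close to its limit, so I make a half turn about the tool axis first.

{"name": "servo_tool", "arguments": {"deltas": [[0, 0, -0.005, 0, 0, 0.1], [0, 0, 0, 0, 0, 0.17], [0, 0, 0, 0, 0, 0.17], [0, 0, 0, 0, 0, 0]]}}

```text
time_s: 11.55
eef_pos: [0.4667, -0.0414, 0.1604]
tcp_rot: [0.142, 0.928, 0.096, 0.33]
contact_force: [0.6, -0.7, -0.2]
finger_gap: 0.005
grasp_force: 0.0
```

```bash
python3 - <<'E'
from h import *
goto((-.22,0,.158));print(pose()[2]['q'].round(2))
E
```

```text
t 11.55 bin [-0.228  -0.0022  0.1604] z [ 0.641  0.084 -0.763] F [ 0.6 -0.7 -0.2] delta tool [-0.0032  0.0039  0.007 ]
[-0.62 -0.41  2.38  0.7   0.75 -2.3 ]
```

Right direction. I have turned 0.44, and 2.70 remains.

{"name": "servo_tool", "arguments": {"deltas": [[0, 0, 0, 0, 0, 0.17], [0, 0, 0, 0, 0, 0.17], [0, 0, 0, 0, 0, 0.17], [0, 0, 0, 0, 0, 0.17], [0, 0, 0, 0, 0, 0.17], [0, 0, 0, 0, 0, 0.17], [0, 0, 0, 0, 0, 0.17], [0, 0, 0, 0, 0, 0.17]]}}

```text
time_s: 12.55
eef_pos: [0.4663, -0.0411, 0.1597]
tcp_rot: [0.696, 0.631, 0.283, 0.195]
contact_force: [0.5, -0.5, -0.3]
finger_gap: -0.001
grasp_force: 0.0
```

{"name": "servo_tool", "arguments": {"deltas": [[0, 0, 0, 0, 0, 0.17], [0, 0, 0, 0, 0, 0.17], [0, 0, 0, 0, 0, 0.17], [0, 0, 0, 0, 0, 0.17], [0, 0, 0, 0, 0, 0.17], [0, 0, 0, 0, 0, 0.17], [0, 0, 0, 0, 0, 0.17], [0, 0, 0, 0, 0, 0.15], [0, 0, 0, 0, 0, 0], [0, 0, 0, 0, 0, 0]]}}

```text
time_s: 13.8
eef_pos: [0.4661, -0.0409, 0.1591]
tcp_rot: [0.937, 0.065, 0.343, -0.022]
contact_force: [-0.5, 0.3, -0.8]
finger_gap: 0.005
grasp_force: 0.0
```

```bash
python3 - <<'E'
from h import *
goto((-.16,0,.165));p,r,s=pose();print(s['q'].round(2)); 
c,k=np.cos(YAW),np.sin(YAW);print((np.array([[c,k,0],[-k,c,0],[0,0,1]])@r.as_matrix()).round(3))
E
```

```text
t 13.8 bin [-0.2285 -0.0017  0.1591] z [ 0.639  0.085 -0.764] F [-0.5  0.3 -0.8] delta tool [ 0.0562 -0.0011  0.0397]
[-0.62 -0.41  2.38  0.7   0.75  0.4 ]
[[ 0.764  0.007  0.645]
 [ 0.008 -1.     0.002]
 [ 0.645  0.004 -0.764]]
```

{"name": "servo_tool", "arguments": {"deltas": [[0.008, 0, 0.0055, 0, 0, 0], [0.008, 0, 0.0055, 0, 0, 0], [0.008, 0, 0.0055, 0, 0, 0], [0.008, 0, 0.0055, 0, 0, 0], [0.008, 0, 0.0055, 0, 0, 0], [0.008, 0, 0.0055, 0, 0, 0]]}}

```text
time_s: 14.55
eef_pos: [0.5241, -0.0327, 0.1644]
tcp_rot: [0.937, 0.063, 0.342, -0.023]
contact_force: [-2.5, -0.6, 1.6]
finger_gap: 0.006
grasp_force: 0.9
```

```bash
python3 - <<'E'
from h import *
goto((-.135,0,.17));print(pose()[2]['q'].round(2)) 
E
```

```text
t 14.55 bin [-0.17   -0.0011  0.1644] z [ 0.639  0.086 -0.765] F [-2.5 -0.6  1.6] delta tool [ 0.0303 -0.0009  0.0183]
[-0.48 -0.25  2.26  0.67  0.64  0.51]
```

{"name": "servo_tool", "arguments": {"deltas": [[0.006, 0, 0.0036, 0, 0, 0], [0.006, 0, 0.0036, 0, 0, 0], [0.006, 0, 0.0036, 0, 0, 0], [0.006, 0, 0.0036, 0, 0, 0], [0.006, 0, 0.0036, 0, 0, 0]]}}

```text
time_s: 15.18
eef_pos: [0.5581, -0.0283, 0.1701]
tcp_rot: [0.937, 0.063, 0.342, -0.022]
contact_force: [-5.4, -1.3, 2.4]
finger_gap: 0.002
grasp_force: 2.6
```

{"name": "servo_tool", "arguments": {"deltas": [[0.0016, 0, 0.0012, 0, 0, 0], [0.0016, 0, 0.0012, 0, 0, 0], [0.0016, 0, 0.0012, 0, 0, 0]]}}

```text
time_s: 15.55
eef_pos: [0.5633, -0.0275, 0.1701]
tcp_rot: [0.937, 0.063, 0.342, -0.022]
contact_force: [-9.4, -2.3, 5.2]
finger_gap: 0.005
grasp_force: 4.4
```

```bash
python3 - <<'E'
from h import *
goto((-.11,0,.172));print(pose()[2]['q'].round(2)) 
E
```

```text
t 15.55 bin [-0.1304 -0.001   0.1701] z [ 0.638  0.085 -0.765] F [-9.4 -2.3  5.2] delta tool [ 0.0168 -0.0009  0.0117]
[-0.41 -0.16  2.17  0.64  0.6   0.59]
```

{"name": "servo_tool", "arguments": {"deltas": [[0.0015, 0, 0.0012, 0, 0, 0], [0.0015, 0, 0.0012, 0, 0, 0]]}}

```text
time_s: 15.8
eef_pos: [0.5662, -0.027, 0.1699]
tcp_rot: [0.938, 0.064, 0.341, -0.022]
contact_force: [-15.8, -2.9, 9.8]
finger_gap: -0.0
grasp_force: 7.6
```

{"name": "servo_tool", "arguments": {"deltas": [[0.0015, 0, 0.0012, 0, 0, 0], [0.0015, 0, 0.0012, 0, 0, 0]]}}

```text
time_s: 16.05
eef_pos: [0.5705, -0.0265, 0.1704]
tcp_rot: [0.937, 0.064, 0.342, -0.022]
contact_force: [-11.7, -1.7, 7.1]
finger_gap: 0.005
grasp_force: 5.4
```

{"name": "servo_tool", "arguments": {"deltas": [[0.0012, 0, 0.001, 0, 0, 0], [0.0012, 0, 0.001, 0, 0, 0]]}}

```text
time_s: 16.3
eef_pos: [0.574, -0.026, 0.1707]
tcp_rot: [0.937, 0.063, 0.342, -0.022]
contact_force: [-7.6, -0.5, 4.6]
finger_gap: 0.005
grasp_force: 3.7
```

{"name": "servo_tool", "arguments": {"deltas": [[0.0012, 0, 0.001, 0, 0, 0], [0.0012, 0, 0.001, 0, 0, 0]]}}

```text
time_s: 16.55
eef_pos: [0.5774, -0.0256, 0.1708]
tcp_rot: [0.937, 0.063, 0.342, -0.022]
contact_force: [-4.5, 0.1, 4.2]
finger_gap: 0.004
grasp_force: 2.1
```

{"name": "servo_tool", "arguments": {"deltas": [[0.0008, 0, 0.0007, 0, 0, 0], [0.0008, 0, 0.0007, 0, 0, 0]]}}

```text
time_s: 16.8
eef_pos: [0.5794, -0.0253, 0.1705]
tcp_rot: [0.937, 0.063, 0.342, -0.022]
contact_force: [-8.6, -1.5, 6.1]
finger_gap: 0.004
grasp_force: 4.2
```

Force fell and is now rising again, so the flap is near its stop. I press in small steps.

{"name": "servo_tool", "arguments": {"deltas": [[0.0008, 0, 0.0007, 0, 0, 0], [0, 0, 0, 0, 0, 0]]}}

```text
time_s: 17.05
eef_pos: [0.5799, -0.0253, 0.1704]
tcp_rot: [0.937, 0.064, 0.342, -0.022]
contact_force: [-14.2, -2.2, 9.4]
finger_gap: 0.006
grasp_force: 7.1
```

{"name": "servo_tool", "arguments": {"deltas": [[0.0006, 0, 0.0005, 0, 0, 0], [0, 0, 0, 0, 0, 0]]}}

```text
time_s: 17.3
eef_pos: [0.5801, -0.0252, 0.1704]
tcp_rot: [0.937, 0.064, 0.341, -0.022]
contact_force: [-20.8, -2.7, 14.7]
finger_gap: 0.007
grasp_force: 10.3
```

{"name": "servo_tool", "arguments": {"deltas": [[0.0005, 0, 0.0004, 0, 0, 0], [0, 0, 0, 0, 0, 0]]}}

```text
time_s: 17.55
eef_pos: [0.5803, -0.0252, 0.1703]
tcp_rot: [0.938, 0.064, 0.341, -0.022]
contact_force: [-26.0, -4.7, 17.8]
finger_gap: 0.006
grasp_force: 13.1
```

Wrist force is 32 N in total, which is ample, so I back off.

{"name": "servo_tool", "arguments": {"deltas": [[-0.002, 0, -0.0016, 0, 0, 0], [-0.003, 0, -0.0024, 0, 0, 0], [-0.006, 0, -0.005, 0, 0, 0], [-0.012, 0, -0.01, 0, 0, 0], [-0.015, 0, -0.013, 0, 0, 0], [-0.015, 0, -0.013, 0, 0, 0], [-0.015, 0, -0.013, 0, 0, 0], [-0.01, 0, -0.009, 0, 0, 0], [0, 0, 0, 0, 0, 0], [0, 0, 0, 0, 0, 0]]}}

```text
time_s: 18.8
eef_pos: [0.4803, -0.0389, 0.1716]
tcp_rot: [0.937, 0.063, 0.342, -0.022]
contact_force: [-0.7, -0.1, 0.5]
finger_gap: 0.001
grasp_force: 0.0
```

```bash
python3 - <<'E'
from h import *
a=cam('scene');b=cam('top');g=lambda d,y0,y1,x0,x1:cv2.resize(d['frame'][y0:y1,x0:x1],(480,300),interpolation=cv2.INTER_CUBIC)
save('end.png',np.vstack([g(a,130,250,210,402),g(b,70,240,230,502)]))
goto((-.2,0,.17));print(pose()[2]['q'].round(2))
E
```

```text
t 18.9 bin [-0.2141 -0.0014  0.1715] z [ 0.639  0.086 -0.765] F [-0.   0.2  0.6] delta tool [ 0.0099 -0.0013  0.0102]
[-0.58 -0.39  2.34  0.67  0.75  0.46]
```

View pics/end.png

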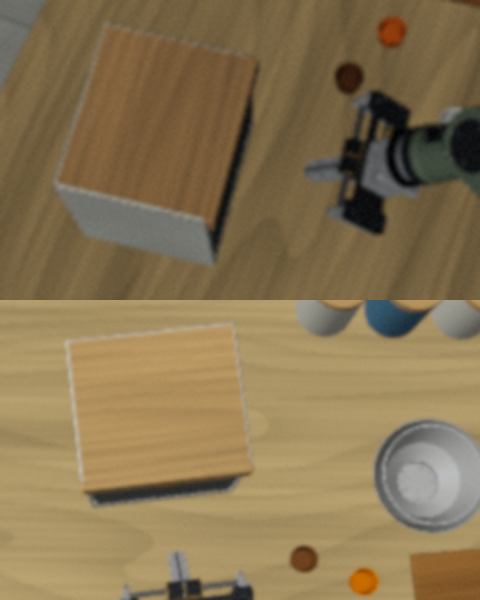

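The flap looks flush under the hood in both views. I check the numbers with the top image.

```bash
python3 - <<'E'
from h import *
b=cam('top');g=cv2.cvtColor(b['frame'],cv2.COLOR_RGB2GRAY)
for yb in(.07,):
    f=lambda x,z:proj(b,frombin((x,yb,z))).round(1)
    print('hood top/low',f(-.116,.25),f(-.116,.213),'bin bottom',f(-.104,0))
    for th in(0,.06,.12,.16,.25):
        e=lambda r:f(-.1-r*np.sin(th)-.004*np.cos(th),.03+r*np.cos(th)-.004*np.sin(th))
        print(th,'edge',e(.18),'mark',e(.145),'low',e(0))
    u=int(f(-.116,.213)[0]);print(u,g[170:198,u])
a=cam('scene');h=cv2.cvtColor(a['frame'],cv2.COLOR_RGB2HSV)
ms=cv2.inRange(h,(4,150,60),(22,255,255));k,_,s,c=cv2.connectedComponentsWithStats(ms)
for th in(0,.06,.14): print(th,proj(a,frombin((-.1-.145*np.sin(th)-.004,0,.03+.145*np.cos(th)))).round(1))
print([(c[i].round(1),s[i,4]) for i in range(1,k) if 4<s[i,4]<300])
E
```

```text
hood top/low [296.6 175.6] [297.  178.1] bin bottom [298.5 185.9]
0 edge [296.5 173.7] mark [296.9 176. ] low [298.2 184.4]
0.06 edge [297.  177.9] mark [297.2 179.3] low [298.2 184.4]
0.12 edge [297.4 182.2] mark [297.6 182.7] low [298.2 184.4]
0.16 edge [297.8 185. ] mark [297.9 184.9] low [298.2 184.4]
0.25 edge [298.5 191.4] mark [298.4 189.8] low [298.2 184.4]
297 [149 147 149 151 148 129  95  68  56  49  46  44  47  64  93 115 134 150
 154 153 151 151 152 151 147 144 141 142]
0 [301.4 190.6]
0.06 [303.8 191.2]
0.14 [307.  192.1]
[(array([485.8,  55.3]), np.int32(6)), (array([472.9,  96.5]), np.int32(10)), (array([366.3, 142.1]), np.int32(129))]
```

{"name": "servo_tool", "arguments": {"deltas": [[0.013, 0, 0.011, 0, 0, 0], [0.013, 0, 0.011, 0, 0, 0], [0.013, 0, 0.011, 0, 0, 0], [0.013, 0, 0.011, 0, 0, 0], [0.009, 0, 0.0075, 0, 0, 0], [0.004, 0, 0.0035, 0, 0, 0], [0.003, 0, 0.0025, 0, 0, 0], [0, 0, 0, 0, 0, 0]]}}

```text
time_s: 20.0
eef_pos: [0.5681, -0.0268, 0.1711]
tcp_rot: [0.937, 0.063, 0.342, -0.023]
contact_force: [0.8, -0.2, -0.6]
finger_gap: 0.004
grasp_force: 0.0
```

```bash
python3 - <<'E'
from h import *
goto((-.122,0,.17))
E
```

```text
t 20.0 bin [-0.1255 -0.0009  0.1711] z [ 0.638  0.086 -0.765] F [ 0.8 -0.2 -0.6] delta tool [ 0.002  -0.0009  0.0031]
```

There is no contact at a point where the flap earlier pushed back with over 15 N, so it is latched. I back off and hand in.

{"name": "servo_tool", "arguments": {"deltas": [[-0.006, 0, -0.005, 0, 0, 0], [-0.012, 0, -0.01, 0, 0, 0], [-0.015, 0, -0.013, 0, 0, 0], [-0.015, 0, -0.013, 0, 0, 0], [-0.01, 0, -0.009, 0, 0, 0], [0, 0, 0, 0, 0, 0], [0, 0, 0, 0, 0, 0], [0, 0, 0, 0, 0, 0]]}}

```text
time_s: 21.0
eef_pos: [0.4926, -0.0371, 0.1722]
tcp_rot: [0.937, 0.063, 0.342, -0.023]
contact_force: [-0.4, -1.0, 0.1]
finger_gap: 0.004
grasp_force: 0.0
```

```bash
python3 -c "
from rig import job
print(job.sign_off())"
```

```text
the job is handed in; nothing more can be done
None
```

The green cup is in the flap's pocket and the flap is pressed shut past its catch, confirmed by a re-touch that met no resistance; peak push was about 32 N against the 35 N limit, and I handed the job in at about 21 s with no verdict returned.

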